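# Set the swivel vice to thirty degrees and lock it

## Task

Push the swivel machine vice round with the fingertips, anticlockwise seen from above, until the white index line on its round foot lines up with the 30-degree line of the base scale: the next full-length line anticlockwise from the zero line, which has a dot on it. Then, with the vice left standing on that line, push the clamp lever beside the base clockwise round to its stop to lock it, without lifting the lever off its teeth; leave the tools around the vice where they lie, and draw back clear.

Things in the scene. Friction and masses are not known exactly. Their poses are not given: they have to be found in the camera images.
- vise_base: Fixed base of the vice, bolted to the bench: a disc 196 mm across, 30 mm high, bright steel on top, with two low bolt ears (31 mm high) reaching 137 mm along its +x and -x. Origin on the vertical swivel axis, at bench level; z up; x points to the fixed-jaw end when the vice stands at zero. Scale on its -y side; on its +y side a 32 mm high boss carries the clamp lever.
- vise (a joint): Turn of the vice body on its base, rad, positive anticlockwise from above: 0 with the index on the zero line, 0.5236 on the 30-degree line, range -0.7 to 0.9. Starts at -0.35 to 0.05. Friction 0.7 N m (7 N at the fixed jaw) and some damping; it stays where it is left. The lever does not alter its friction.
- index (a point): Outer end of the white index line on the round foot of the vice (a disc 152 mm across, turning with it), on the body's -y side, 76 mm from the swivel axis, 40 mm above the bench.
- line0 (a point): Middle of the zero line, on the -y axis of vise_base, 88 mm from the swivel axis, 30 mm above the bench: full length (radius 79 to 97 mm) with a 7 mm dot on it. The dark engraved scale runs 60 degrees each way: short lines (6 mm) every 5 degrees, medium (10 mm) every 10, full length (18 mm) every 30.
- line30 (a point): Middle of the 30-degree line on the base's rim, 88 mm from the swivel axis, 30 mm above the bench; the index must point at it.
- jaw_side (a point): Middle of the flat side of the fixed jaw on the scale side (the vice body's -y), 85 mm above the bench; pushing it square towards the body's +y turns the vice anticlockwise. In the frame that turns with the vice, fixed jaw: x 70 to 115, y -50 to 50 mm, 54 to 112 mm above the bench. Moving jaw: x -31 to 30, same width and top. Block held between them: top 118 mm.
- screw_end (a point): Tip of the screw's square end, 168 mm from the swivel axis on the body's -x, 77 mm above the bench. In the frame that turns with the vice: screw bracket x -140 to -112, 84 mm wide, top 90 mm; bed x -140 to 115, 74 mm wide, 40 to 54 mm above the bench, slideways on it to 68 mm.
- clamp_lever (a joint): Turn of the black clamp lever about its vertical axis, rad, growing clockwise from above. Starts slack (0 to 0.35); locked at its stop, 1.2. Friction 0.22 N m (3 N at the handle), no spring: it stays where it is left. At 0 the arm points 150 degrees anticlockwise from the x axis of vise_base, at 1.2 it points 81 degrees from it.
- lever_axis (a point): Axis of the clamp lever at the underside of its hub, at x -22, y 138 mm of vise_base, 35 mm above the bench. Hub 32 mm across, top 57 mm above the bench.
- lever_end (a point): On the centre line of the lever's thick end, 72 mm from the lever's axis, 65 mm above the bench; turns with the lever. The arm is a round bar 14 mm thick (18 mm from 60 mm out), rising from 48 mm at the hub to 66 mm at its end, 94 mm out.
- lever_lift (a joint): Lift of the clamp lever off its ratchet teeth, m: 0 seated, 0.006 fully lifted against a spring (9 N and more). Lifting it over 3 mm disengages the teeth: not wanted.
- crank: Vice crank handle, loose: steel arm 130 mm long lying along its x, with an upright black grip 80 mm high at its +x end. Origin under the arm's middle. Leave it.
- spanner: Spanner 190 mm long lying flat along its x. Leave it.
- square: Engineer's square lying flat: stock 100 mm along its y (20 by 16 mm), thin blade 130 mm towards its +x. Origin under the stock's middle. Leave it.
- file: Flat file 330 mm long with a wooden handle, lying along its x. Leave it.
- hammer: Hammer 280 mm long lying along its x. Leave it.
- oil: Bottle of oil, 60 mm across, 150 mm high. Origin under its middle. Leave it.
- tin: Open metal tin, 84 mm across, 85 mm high. Origin under its middle. Leave it.
- offcut: Steel bar offcut, 30 by 75 by 30 mm high, along its y. Origin under its middle. Leave it.

How it is judged (in metres and radians):
On the way, in this order (a step that is already met when the one before it is completed fails the run):
1. the vice stands still on the 30-degree line, the clamp lever still slack (value of joint vise between 0.4836 and 0.5636 rad and velocity of joint vise between -0.05 and 0.05 rad/s and value of joint clamp_lever below 0.8 rad), for 0.3 s.
2. the clamp lever is round at its stop, the vice still on the line (value of joint vise between 0.4836 and 0.5636 rad and value of joint clamp_lever above 1.12 rad), for 0.2 s.
At the end, for the whole second after the job is handed in: The vice rests with its index on the 30-degree line within 0.04 rad (2.3 degrees, 3 mm at the rim), and the clamp lever, seated on its teeth, stands at its stop (joint over 1.12 of 1.2) (all of step 2 and value of joint lever_lift below 0.002 m and velocity of joint vise between -0.03 and 0.03 rad/s); the robot touches nothing.
It fails at once if the clamp lever is lifted off its teeth (value of joint lever_lift above 0.003 m).
It fails at once if the lever is locked while the vice is off the line (value of joint clamp_lever above 1 rad and not (value of joint vise between 0.4436 and 0.6036 rad)).
It fails at once if a tool lying by the vice is shifted by over 20 mm, lifted or knocked over (distance of any of crank, spanner, square, file, hammer, oil, tin, offcut from where it was at the start of the episode above 0.02 m or angle between any of crank, spanner, square, file, hammer, oil, tin, offcut's own z axis and vertical above 0.3 rad).
It also fails if it takes over 53 s, if anything falls off the work surface, if the arm or the gripper's body presses on something with over 40 N, if the wrist force passes 120 N, or if a joint passes its speed limit or range.

## Robot

A 7-joint arm with a two-finger parallel gripper is mounted at the origin on the work surface. World frame = base frame: x ahead of the robot, y to its left, z up, the work surface at z = 0. Lengths are in m, angles in degrees, forces in N, time in s.
With the tool pointing down it reaches from about 0.425 to 0.875 m from the base axis. Payload 8.4 kg.
Tool frame: the origin (TCP) lies at the very end of the fingers, on their centre line; the grasp point (between the pads) lies 19 mm behind it; z points along the fingers, y is the line along which they close (so a half turn about z gives the same grasp; the last joint's range is limited). The gripper opens to 85 mm and grips with 20 to 120 N. Pads are 22 mm wide; open, the fingers measure 114 mm over their backs; the gripper's body (76 mm by 85 mm) begins 54 mm behind the grasp point. The pads swing forward as they close: fully open they stand 13 mm farther back than shut.
Start: joints at [-69.97, 19.091, 2.286, 83.961, -0.768, 76.965, -3.352], TCP at [0.282, 0.586, 0.231] pointing down, gripper open.
Joint ranges: [-147.57, 147.57], [-21.85, 119.76], [-74.77, 79.35], [14.55, 137.4], [-85.83, 265.84], [4.83, 119.75], [-152.11, 152.11]. Speed limits (degrees/s): [127.2, 127.2, 159.86, 159.86, 180, 180, 180].

## Interface

Orientations are given as [roll, pitch, yaw] about the fixed x, y, z axes, in that order (R = Rz(yaw) Ry(pitch) Rx(roll)).
In Python, from plant import robot, read_camera, camera_info, close_job gives the robot as it stands.
- The arm moves only by the shell command python3 -m creep 'ROWS' [OPENING]. ROWS is JSON, a list of rows, each a list of 6 numbers: the shift along the tool's x, y, z in m, then the turn, a rotation vector about the tool's x, y, z in rad. A call has exactly 10 rows; each row shifts and turns the commanded pose from where the row before left it, along the tool's axes as they then stand; what a row does not reach is not made up. A row lasts 1/12 s, in which the tool goes at most 41.7 mm and 7.16 degrees, less where a joint would pass 70% of its speed; a pose out of reach is approached as far as the arm can. A call is refused whole if a number of a shift passes 0.0417 or a number of a turn 0.125, either way. A call with a gripper value outside its range is refused whole. OPENING is the opening in per cent of the stroke, from 0 (shut) to 100 (fully open), set as the call begins (- or left out, the last holds). The fingers move at their own pace and stop on an object; the grip force is fixed at half the most. Time passes only in rows, so rows that do not move let the fingers close, or fill a call up. It gives the time, the measured TCP pose, the force, the opening and the grip force at its end, in the units of the state.
- robot.state(): the state, without advancing time (a new reading comes with each control period).
- read_camera(name): name is "scene" or "top"; returns the picture (420x560x3 uint8, red, green, blue); there is no depth.
- camera_info(name): a dict with "camera_matrix" (3x3 intrinsics, pixels), "k1" (the pictures are not rectified: a ray, as slopes to the right and down, at radius r is drawn at 1 + k1 r^2 times it, then the intrinsics apply), "world_from_camera" (4x4, takes a point from camera to world coordinates). Camera axes: x right, y down, z forward; pixel columns grow to the right and rows downward; lengths in m; the calibration is good to about 2 mm. A picture is of the moment at which its call begins. camera_info takes no time and is no camera call.
- close_job(): hands the job in; it is judged then, once.
The state is a dict: "time_s": time; "q": joint angles; "dq": joint speeds; "joint_torque": joint torques, N m; "tcp_pos": TCP position; "tool_rot": TCP orientation; "contact_force": force on the tool from outside, world axes, zero at the start; "ft_torque": the same for the moment, N m; "opening": finger opening in m; "grasp_force": force on a finger pad.
Only numpy, scipy, OpenCV 4.12 (cv2) and the standard library are available. Lean on these libraries where they do the work, as an engineer would, in place of code of your own. Each camera call takes 0.05 s, during which the arm holds its last target. There are 200 camera calls.

## Working session

There is one attempt and no reset: what is moved stays moved. The work goes in short steps, Python scripts to look and compute and a shell command to move; the robot and the scene stay as the last step left them, time stands still between calls to the robot, and variables do not carry over. Pictures are saved under pics/ and viewed, at most 10 in all, crops included, and the job is handed in when it is done.

```bash
mkdir -p pics; ls; python3 - <<'E'
from plant import robot, read_camera, camera_info
import cv2
for n in("scene","top"):
    im=read_camera(n); cv2.imwrite(f"pics/{n}0.png",im[:,:,::-1]); i=camera_info(n); print(n,i)
s=robot.state(); print(s)
E
```

```text
pics
scene {'camera_matrix': array([[399.84669008,   0.        , 279.27242738],
       [  0.        , 399.84669008, 209.13108319],
       [  0.        ,   0.        ,   1.        ]]), 'k1': -0.0940464270638792, 'world_from_camera': array([[ 0.3671879 ,  0.51143629, -0.77692083,  1.61489409],
       [ 0.92984645, -0.2230556 ,  0.29262909, -0.42644345],
       [-0.02363541, -0.82986693, -0.55746053,  0.84921138],
       [ 0.        ,  0.        ,  0.        ,  1.        ]])}
top {'camera_matrix': array([[466.29971945,   0.        , 277.56374453],
       [  0.        , 466.29971945, 201.53660418],
       [  0.        ,   0.        ,   1.        ]]), 'k1': -0.002456528626738648, 'world_from_camera': array([[-0.01534671, -0.98986558,  0.14117582,  0.38100417],
       [-0.9995464 ,  0.01884698,  0.0234901 , -0.03752671],
       [-0.02591278, -0.14075129, -0.98970582,  1.26988055],
       [ 0.        ,  0.        ,  0.        ,  1.        ]])}
{'time_s': 0.1, 'q': array([-69.96868749,  19.12603054,   2.28588142,  84.00559332,
        -0.76879627,  76.96621103,  -3.35100481]), 'dq': array([-0.07122782, -0.0276465 , -0.05063784, -0.17632337, -0.0613687 ,
        0.02901793,  0.01303876]), 'joint_torque': array([ 2.91461736e-03, -6.60011029e+01,  1.36925351e+00, -4.06481373e+01,
        1.69904408e-02,  8.83917091e-03, -3.26641532e-05]), 'tcp_pos': array([0.2818826 , 0.58523946, 0.23053287]), 'tool_rot': array([-1.79917564e+02,  4.87403106e-03,  1.54283390e+02]), 'contact_force': array([-1.1192975 , -0.16256573, -0.37394732]), 'ft_torque': array([-0.00315551, -0.04625172, -0.01816001]), 'grasp_force': 0.0, 'opening': 0.0852953832027365}
```

View pics/top0.png

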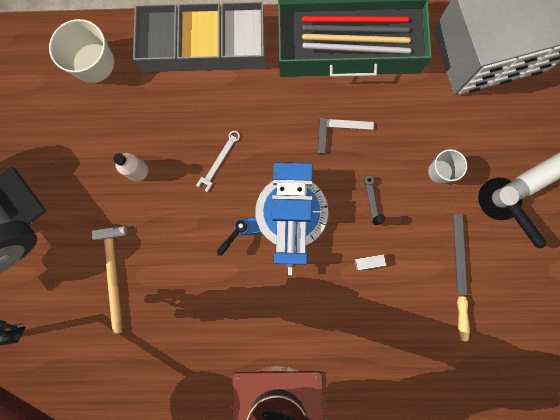

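View pics/scene0.png

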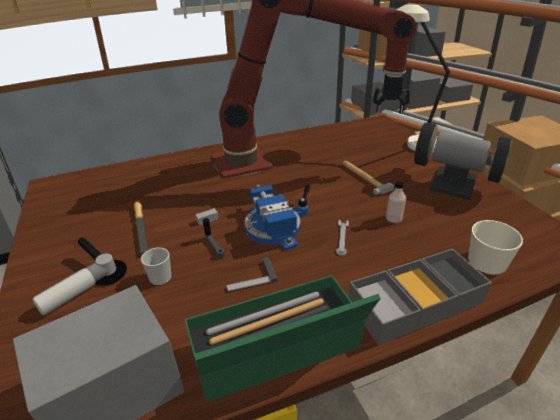

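The top picture shows the vice at about (291,212): fixed jaw up at (292,170), screw end at (290,270) and the scale on the right. The lever hub is at (241,227) with its handle running to (220,252). I'll zoom in for the scale.

```bash
cat > h.py <<'E'
import numpy as np,cv2
from plant import camera_info
def cam(n):
    i=camera_info(n);return i["camera_matrix"],i["k1"],i["world_from_camera"]
def proj(n,P):
    K,k,T=cam(n);P=np.atleast_2d(P);c=(P-T[:3,3])@T[:3,:3];s=c[:,:2]/c[:,2:]
    s=s*(1+k*(s**2).sum(1,keepdims=True));return s@K[:2,:2].T+K[:2,2]
def ray(n,uv,z):
    K,k,T=cam(n);d=(np.array(uv,float)-K[:2,2])/K[0,0];s=d.copy()
    for _ in range(20): s=d/(1+k*(s@s))
    r=T[:3,:3]@np.array([*s,1]);return T[:3,3]+r*(z-T[2,3])/r[2]
E
python3 - <<'E'
import cv2
im=cv2.imread("pics/top0.png")[150:285,205:385]
cv2.imwrite("pics/c0.png",cv2.resize(im,None,fx=4.4,fy=4.4,interpolation=cv2.INTER_CUBIC))
E
```

```text
(no output)
```

View pics/c0.png

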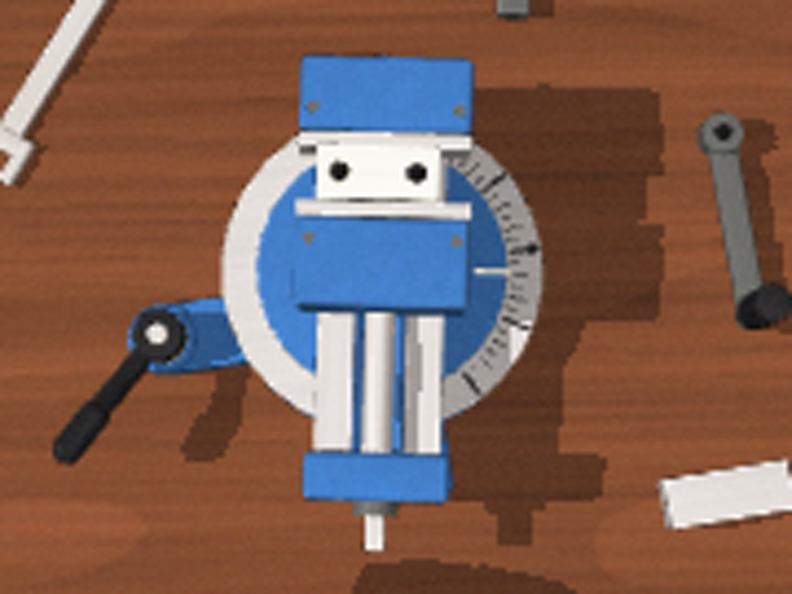

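```bash
cat > fit.py <<'E'
import numpy as np
from h import *
from scipy.optimize import least_squares
f=lambda x,y:(204.5+(x+.5)/4.4+.0,149.5+(y+.5)/4.4)
W=lambda x,y,z:ray("top",f(x,y),z)[:2]
L=[(30,497,181),(0,531,249),(-30,518,323),(-60,472,384)]
P=[(np.radians(a-90),W(x,y,.03)) for a,x,y in L]
rim=[W(221,270,.03),W(543,265,.03),W(240,195,.03),W(525,335,.03),W(250,365,.03)]
def r(p):
    o=[]
    for a,w in P: o+=list(p[:2]+.088*np.array([np.cos(a+p[2]),np.sin(a+p[2])])-w)
    for w in rim:o.append(.7*(np.hypot(*(w-p[:2]))-.098))
    return np.array(o)
s=least_squares(r,[.46,-.07,0]);c=s.x[:2];yaw=s.x[2]
print("base",s.x,np.degrees(yaw),"res mm",np.round(s.fun*1e3,1))
d=W(507,271,.04)-c;print("index r",np.hypot(*d),"vise",np.arctan2(d[1],d[0])+np.pi/2-yaw)
R=lambda t:np.array([[np.cos(t),-np.sin(t)],[np.sin(t),np.cos(t)]])
d=W(374,550,.077)-c;print("screw r",np.hypot(*d),"vise",np.arctan2(-d[1],-d[0])-yaw)
ax=c+R(yaw)@[-.022,.138];print("axis",ax,"seen",W(157,334,.057))
e=W(68,447,.066)-ax;print("lever end",e+ax,"len",np.hypot(*e),"lever",np.radians(150)-((np.arctan2(e[1],e[0])-yaw)%(2*np.pi)))
for v in (-.15,0,.15,.3,.4,.5236):print(v,"jaw_side",c+R(yaw+v)@[.0925,-.05],"dir",np.degrees(yaw+v))
for l in (.1,.3,.6,.9,1.2):
    a=yaw+np.radians(150)-l;print(l,"lever 50,72mm",ax+.05*np.array([np.cos(a),np.sin(a)]),ax+.072*np.array([np.cos(a),np.sin(a)]),np.degrees(a))
E
python3 fit.py
```

```text
base [ 0.5328753  -0.04545434  0.11137702] 6.381433318637573 res mm [-0.  -0.1 -0.2  2.7 -0.2  0.4  0.6  0.1  0.5 -0.6  0.3 -2.1  1.4]
index r 0.07470850406590195 vise -0.17102644893860391
screw r 0.16901083328563332 vise -0.16257550918117394
axis [0.49567334 0.08924538] seen [0.49253407 0.08968762]
lever end [0.42623307 0.14128353] len 0.08677510869528704 lever 0.23089167334175809
-0.15 jaw_side [ 0.62337565 -0.09898879] dir -2.212933608324775
0 jaw_side [ 0.63035951 -0.08486345] dir 6.381433318637573
0.15 jaw_side [ 0.63515409 -0.06985307] dir 14.975800245599922
0.3 jaw_side [ 0.63765171 -0.05429475] dir 23.570167172562268
0.4 jaw_side [ 0.63801084 -0.04379039] dir 29.299745123870505
0.5236 jaw_side [ 0.63700364 -0.0308414 ] dir 36.38150347168748
0.1 lever 50,72mm [0.45209045 0.11375113] [0.43291398 0.12453366] 150.65185536732935
0.3 lever 50,72mm [0.45782775 0.12192123] [0.44117569 0.13629861] 139.1926994647129
0.6 lever 50,72mm [0.46917444 0.13164595] [0.45751493 0.1503022 ] 122.00396561078817
0.9 lever 50,72mm [0.4828882  0.13758315] [0.47726274 0.15885177] 104.81523175686348
1.2 lever 50,72mm [0.49774402 0.13920248] [0.49865512 0.16118361] 87.62649790293878
```

The index sits about 0.17 rad short of the zero line, and line30 is the line at crop pixel (497,181). I'll turn the tool to yaw 90, shut the fingers, then travel.

```bash
python3 -m creep '[[0,0,0,0,0,0.125],[0,0,0,0,0,0.125],[0,0,0,0,0,0.125],[0,0,0,0,0,0.125],[0,0,0,0,0,0.125],[0,0,0,0,0,0.125],[0,0,0,0,0,0.125],[0,0,0,0,0,0.125],[0,0,0,0,0,0.122],[0,0,0,0,0,0]]' 0
```

```text
time_s: 0.93
tcp_pos: [0.2818, 0.5854, 0.2308]
tool_rot: [-180.0, 0.1, 89.7]
contact_force: [-0.4, -0.5, -0.5]
opening: 0.0003
grasp_force: 0.0
```

```bash
R='x'; python3 -m creep '[[-0.037,0.017,0,0,0,0],[-0.037,0.017,0,0,0,0],[-0.037,0.017,0,0,0,0],[-0.037,0.017,0,0,0,0],[-0.037,0.017,0,0,0,0],[-0.037,0.017,0,0,0,0],[-0.037,0.017,0,0,0,0],[-0.037,0.017,0,0,0,0],[-0.037,0.017,0,0,0,0],[-0.037,0.017,0,0,0,0]]'; python3 -m creep '[[-0.037,0.017,0,0,0,0],[-0.037,0.017,0,0,0,0],[-0.037,0.017,0,0,0,0],[-0.037,0.017,0,0,0,0],[-0.037,0.017,0,0,0,0],[-0.037,0.017,0,0,0,0],[-0.037,0.017,0,0,0,0],[-0.037,0.017,0,0,0,0],[-0.037,0.017,0,0,0,0],[0,0,0,0,0,0]]'
```

```text
time_s: 1.77
tcp_pos: [0.4523, 0.2136, 0.2314]
tool_rot: [180.0, -0.0, 90.3]
contact_force: [0.8, 0.4, 0.7]
opening: -0.0002
grasp_force: 0.0
time_s: 2.6
tcp_pos: [0.6053, -0.1267, 0.2308]
tool_rot: [-180.0, 0.3, 89.7]
contact_force: [-1.8, -0.2, -0.3]
opening: 0.0003
grasp_force: 0.0
```

```bash
python3 -m creep '[[-0.013,0.02,0,0,0,0],[0,0,0.02,0,0,0],[0,0,0.02,0,0,0],[0,0,0.02,0,0,0],[0,0,0.02,0,0,0],[0,0,0.02,0,0,0],[0,0,0.02,0,0,0],[0,0,0.02,0,0,0],[0,0,0.013,0,0,0],[0,0,0,0,0,0]]'
```

```text
time_s: 3.43
tcp_pos: [0.6231, -0.1298, 0.0753]
tool_rot: [-179.7, -0.0, 90.2]
contact_force: [0.0, 0.3, 0.6]
opening: -0.0001
grasp_force: 0.0
```

```bash
python3 -m creep '[[0.005,0.001,0,0,0,0],[0.005,0.001,0,0,0,0],[0.005,0.001,0,0,0,0],[0.005,0.001,0,0,0,0],[0.005,0.001,0,0,0,0],[0.005,0.001,0,0,0,0],[0.005,0.001,0,0,0,0],[0.005,0.001,0,0,0,0],[0.005,0.001,0,0,0,0],[0.005,0.001,0,0,0,0]]'; python3 - <<'E'
from plant import read_camera
import cv2
im=read_camera("top")[150:285,205:385]
cv2.imwrite("pics/c1.png",cv2.resize(im[:,:,::-1],None,fx=4.4,fy=4.4,interpolation=cv2.INTER_CUBIC))
E
```

```text
time_s: 4.27
tcp_pos: [0.6384, -0.0851, 0.0804]
tool_rot: [179.5, 0.4, 89.8]
contact_force: [15.5, -15.1, -8.1]
opening: -0.0003
grasp_force: 8.9
```

View pics/c1.png

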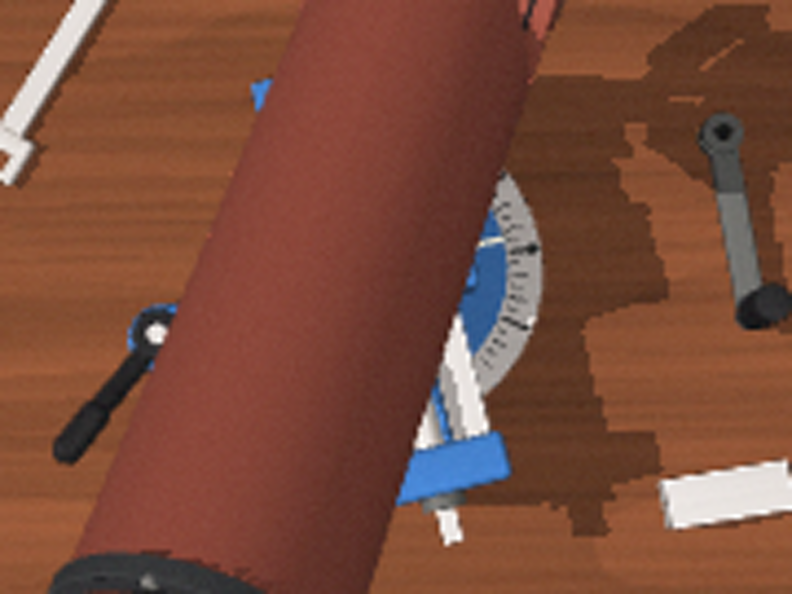

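The index is now at (504,240), just past the zero dot at (531,249), so the vice is turning as modelled. I'll go on more slowly.

```bash
python3 -m creep '[[0.003,0.001,0,0,0,0],[0.003,0.001,0,0,0,0],[0.003,0.001,0,0,0,0],[0.003,0.001,0,0,0,0],[0.003,0.001,0,0,0,0],[0.003,0.001,0,0,0,0],[0.003,0,0,0,0,0],[0.002,0,0,0,0,0],[0,0,0,0,0,0],[0,0,0,0,0,0]]'; python3 - <<'E'
from plant import read_camera
import cv2
im=read_camera("top")[150:285,205:385]
cv2.imwrite("pics/c2.png",cv2.resize(im[:,:,::-1],None,fx=4.4,fy=4.4,interpolation=cv2.INTER_CUBIC))
E
```

```text
time_s: 5.15
tcp_pos: [0.6422, -0.0587, 0.0799]
tool_rot: [179.8, 0.1, 90.0]
contact_force: [1.4, -4.7, 2.4]
opening: 0.0001
grasp_force: 2.5
```

View pics/c2.png

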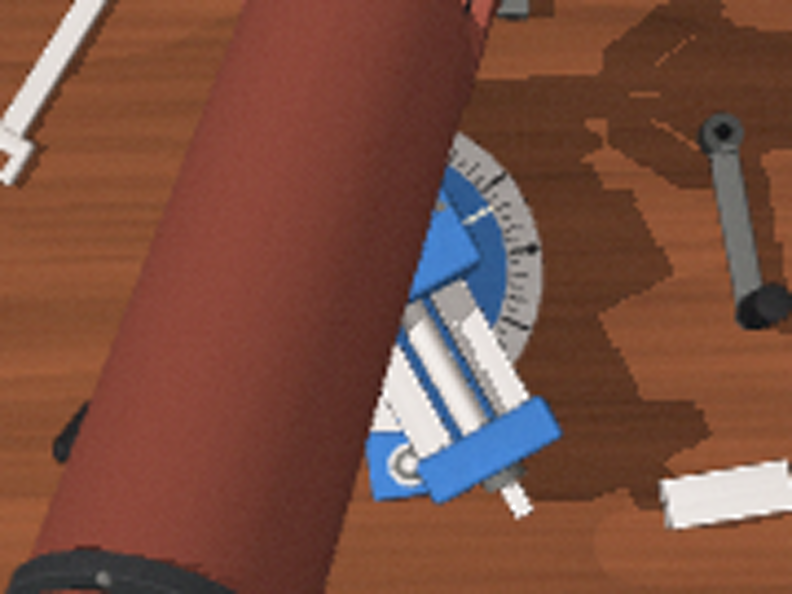

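Index end at (494,207), screw tip at (524,513); I'll work out the angle that remains.

```bash
cat >> fit.py <<'E'
import sys
if len(sys.argv)>4:
    a=[float(q) for q in sys.argv[1:]]
    d=W(a[0],a[1],.04)-c;print("index r",np.hypot(*d),"VISE",np.arctan2(d[1],d[0])+np.pi/2-yaw)
    d=W(a[2],a[3],.077)-c;print("screw r",np.hypot(*d),"VISE",np.arctan2(-d[1],-d[0])-yaw)
E
python3 fit.py 494 207 523 514|grep VISE
```

```text
index r 0.07617644006721147 VISE 0.36141093995239176
screw r 0.1684346052286539 VISE 0.3655678285038112
```

```bash
python3 -m creep '[[0.002,0,0,0,0,0],[0.002,0,0,0,0,0],[0.002,0,0,0,0,0],[0.002,0,0,0,0,0],[0.002,0,0,0,0,0],[0.002,0,0,0,0,0],[0.001,0,0,0,0,0],[0,0,0,0,0,0],[0,0,0,0,0,0],[0,0,0,0,0,0]]'; python3 - <<'E'
from plant import read_camera
import cv2
im=read_camera("top")[150:285,205:385]
cv2.imwrite("pics/c3.png",cv2.resize(im[:,:,::-1],None,fx=4.4,fy=4.4,interpolation=cv2.INTER_CUBIC))
E
```

```text
time_s: 6.03
tcp_pos: [0.6421, -0.0461, 0.0799]
tool_rot: [179.8, 0.1, 90.0]
contact_force: [1.5, -6.4, 1.8]
opening: 0.0003
grasp_force: 2.8
```

View pics/c3.png

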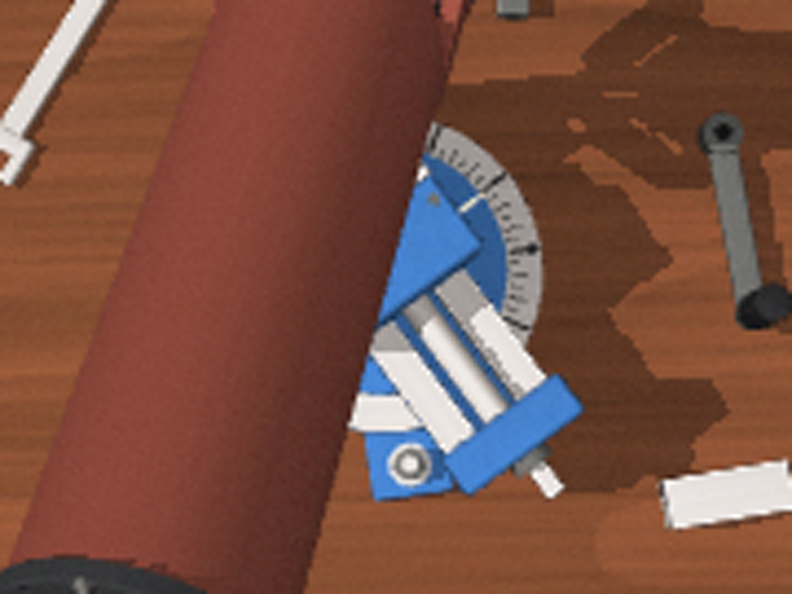

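```bash
python3 fit.py 485 194 555 493|grep VISE
```

```text
index r 0.07580499573529771 VISE 0.4879105966851823
screw r 0.1680959232356122 VISE 0.4967395665564865
```

0.49 rad, so about 3 mm more, then back off and rise.

```bash
python3 -m creep '[[0.001,0,0,0,0,0],[0.001,0,0,0,0,0],[0.001,0,0,0,0,0],[0,0,0,0,0,0],[0,0,0,0,0,0],[0,0,0,0,0,0],[0,0,0,0,0,0],[-0.01,0,0,0,0,0],[-0.02,0,0,0,0,0],[-0.02,0,0,0,0,0]]'; python3 -m creep '[[0,0,-0.03,0,0,0],[0,0,-0.03,0,0,0],[0,0,-0.03,0,0,0],[0,0,-0.03,0,0,0],[0,0,0,0,0,0],[0.02,-0.015,0,0,0,0],[0.04,-0.025,0,0,0,0],[0.04,-0.025,0,0,0,0],[0.04,-0.025,0,0,0,0],[0.04,-0.025,0,0,0,0]]';  python3 -m creep '[[0.03,-0.0,0,0,0,0],[0.03,0,0,0,0,0],[0.03,-0.0,0,0,0,0],[0.03,-0.0,0,0,0,0],[0,0,0,0,0,0],[0,0,0,0,0,0],[0,0,0,0,0,0],[0,0,0,0,0,0],[0,0,0,0,0,0],[0,0,0,0,0,0]]';python3 - <<'E'
from plant import read_camera
import cv2
im=read_camera("top")[150:285,205:385]
cv2.imwrite("pics/c4.png",cv2.resize(im[:,:,::-1],None,fx=4.4,fy=4.4,interpolation=cv2.INTER_CUBIC))
E
```

```text
time_s: 6.92
tcp_pos: [0.6415, -0.0906, 0.0789]
tool_rot: [180.0, -0.0, 90.2]
contact_force: [-0.4, -1.0, -0.1]
opening: -0.0001
grasp_force: 0.0
time_s: 7.75
tcp_pos: [0.5365, 0.0714, 0.1986]
tool_rot: [180.0, -0.0, 90.0]
contact_force: [0.5, 0.1, 0.3]
opening: 0.0
grasp_force: 0.0
time_s: 8.58
tcp_pos: [0.5379, 0.1889, 0.1985]
tool_rot: [180.0, -0.0, 89.9]
contact_force: [-0.2, -0.4, 0.3]
opening: -0.0002
grasp_force: 0.0
```

View pics/c4.png

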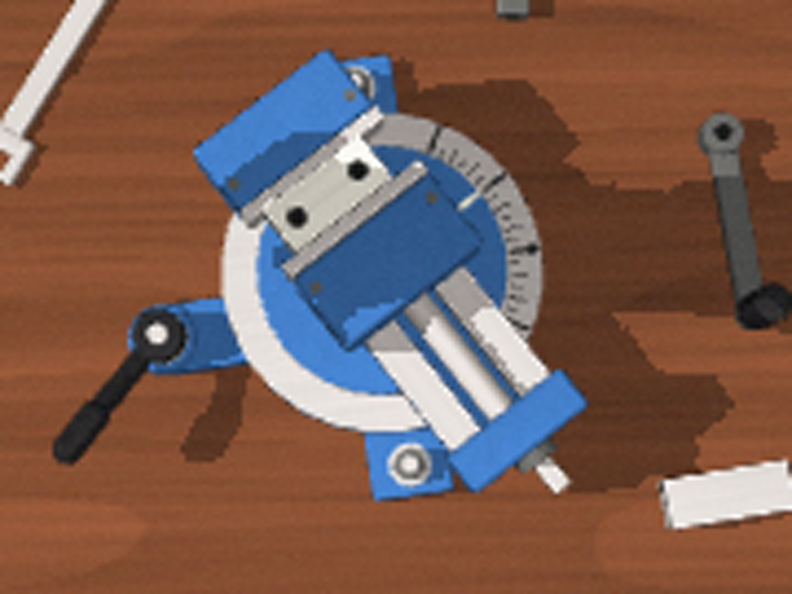

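The index end is at about (484,193) and line30 at about (497,181); the lever is unmoved. I'll measure more exactly by pixel thresholding.

```bash
python3 fit.py 484 193 561 489|grep VISE; python3 - <<'E'
import cv2
im=cv2.imread("pics/c4.png")[140:300,430:560]
cv2.imwrite("pics/c5.png",cv2.resize(im,None,fx=3.7,fy=3.7,interpolation=cv2.INTER_CUBIC))
E
```

```text
index r 0.07567640971834773 VISE 0.4991169657999515
screw r 0.16832673339301057 VISE 0.5214385506183945
```

View pics/c5.png

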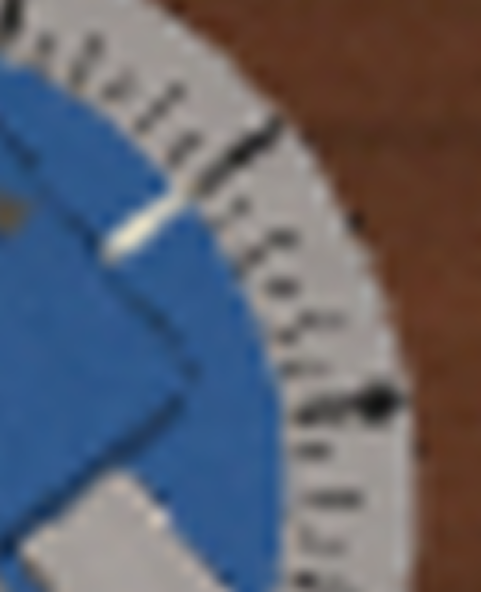

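```bash
sed -e 's/^L=.*/L=[(60,435,139),(30,495.1,182.4),(0,523.8,250),(-30,516,322),(-60,471,382)]/' -e 's/^rim=\[/rim=[W(385,432,.03),W(410,112,.03),W(295,400,.03),/' fit.py > fit2.py; python3 fit2.py 480 193.3 561 489 | egrep "base|VISE"; python3 fit2.py 470 200 563 487|grep VISE; python3 fit2.py 458.4 207.5 559 490|grep VISE
```

```text
base [ 0.53247481 -0.0442971   0.11681408] 6.692953695072534 res mm [ 1.3 -0.2  0.8  0.1  0.4 -0.4 -0.8  0.1 -0.7  0.3  0.7  0.5 -1.9 -0.3
index r 0.07479553560846135 VISE 0.5062775453787975
screw r 0.1686922625703044 VISE 0.5229373306840761
index r 0.0674705971288214 VISE 0.5114783316948155
screw r 0.1685056788328911 VISE 0.5325535188459001
index r 0.05908517801320389 VISE 0.5213490985484697
screw r 0.16844437968865925 VISE 0.5154278053458481
```

The vice reads about 0.515 rad, which is on the line. Next is the lever: move to its robot side at (0.424,0.098) and come down to z 0.04.

```bash
python3 -m creep '[[-0.013,-0.016,0,0,0,0],[-0.013,-0.016,0,0,0,0],[-0.013,-0.016,0,0,0,0],[-0.013,-0.016,0,0,0,0],[-0.013,-0.016,0,0,0,0],[-0.013,-0.016,0,0,0,0],[-0.013,-0.018,0,0,0,0],[0,0,0,0,0,0],[0,0,0.02,0,0,0],[0,0,0.02,0,0,0]]'; python3 -m creep '[[0,0,0,0,0,0],[0,0,0.01,0,0,0],[0,0,0.01,0,0,0],[0,0,0.01,0,0,0],[0,0,0.01,0,0,0],[0,0,0.01,0,0,0],[0,0,0.01,0,0,0],[0,0,0,0,0,0],[0,0,0,0,0,0],[0,0,0,0,0,0]]'
```

```text
time_s: 9.47
tcp_pos: [0.4247, 0.0992, 0.159]
tool_rot: [179.8, -0.2, 90.0]
contact_force: [-0.6, 0.6, 0.3]
opening: -0.0002
grasp_force: 0.0
time_s: 10.3
tcp_pos: [0.4239, 0.0989, 0.0985]
tool_rot: [180.0, 0.0, 90.0]
contact_force: [0.3, 0.6, -0.1]
opening: 0.0006
grasp_force: 0.0
```

```bash
python3 -m creep '[[0,0,0.008,0,0,0],[0,0,0.008,0,0,0],[0,0,0.008,0,0,0],[0,0,0.008,0,0,0],[0,0,0.008,0,0,0],[0,0,0.008,0,0,0],[0,0,0.008,0,0,0],[0,0,0,0,0,0],[0,0,0,0,0,0],[0,0,0,0,0,0]]'
```

```text
time_s: 11.13
tcp_pos: [0.4238, 0.0989, 0.0425]
tool_rot: [180.0, 0.0, 90.0]
contact_force: [0.2, 0.0, -0.2]
opening: 0.0
grasp_force: 0.0
```

```bash
python3 -m creep '[[0.003,0.001,0,0,0,0],[0.003,0.001,0,0,0,0],[0.003,0.001,0,0,0,0],[0.003,0.001,0,0,0,0],[0.003,0.001,0,0,0,0],[0.003,0.0015,0,0,0,0],[0.003,0.0015,0,0,0,0],[0.003,0.0015,0,0,0,0],[0.003,0.0015,0,0,0,0],[0.003,0.002,0,0,0,0]]'
```

```text
time_s: 11.97
tcp_pos: [0.4365, 0.1291, 0.0422]
tool_rot: [-180.0, 0.0, 90.0]
contact_force: [-1.0, -5.1, 1.6]
opening: 0.0003
grasp_force: 1.8
```

```bash
python3 -m creep '[[0.002,0.0015,0,0,0,0],[0.002,0.0015,0,0,0,0],[0.002,0.0015,0,0,0,0],[0.002,0.0015,0,0,0,0],[0.002,0.002,0,0,0,0],[0.0015,0.002,0,0,0,0],[0.0015,0.002,0,0,0,0],[0.0015,0.002,0,0,0,0],[0.0015,0.002,0,0,0,0],[0,0,0,0,0,0]]'
```

```text
time_s: 12.8
tcp_pos: [0.4531, 0.1454, 0.0424]
tool_rot: [180.0, -0.0, 90.0]
contact_force: [-1.3, -2.0, -0.7]
opening: 0.0001
grasp_force: 1.2
```

```bash
python3 -m creep '[[0.001,0.002,0,0,0,0],[0.001,0.002,0,0,0,0],[0.001,0.002,0,0,0,0],[0.001,0.002,0,0,0,0],[0.001,0.002,0,0,0,0],[0.001,0.002,0,0,0,0],[0.001,0.002,0,0,0,0],[0.001,0.002,0,0,0,0],[0,0,0,0,0,0],[0,0,0,0,0,0]]'; python3 - <<'E'
from plant import read_camera
import cv2
im=read_camera("scene");cv2.imwrite("pics/s6.png",cv2.resize(im[160:270,230:350,::-1],None,fx=5,fy=5,interpolation=cv2.INTER_CUBIC))
E
```

```text
time_s: 13.63
tcp_pos: [0.469, 0.1532, 0.0424]
tool_rot: [180.0, -0.0, 90.0]
contact_force: [-1.8, -1.8, -0.1]
opening: 0.0003
grasp_force: 0.9
```

View pics/s6.png

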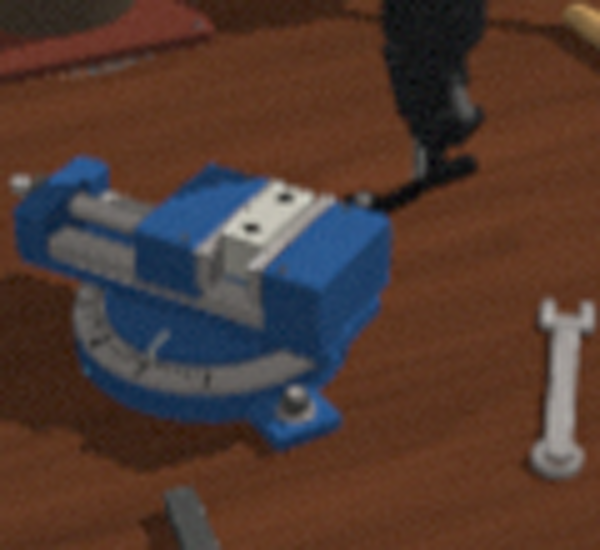

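The scene crop shows the finger at about (430,160) pushing the lever round and the index on line30. I'll go on until the stop pushes back.

```bash
python3 -m creep '[[0,0.001,0,0,0,0],[0,0.001,0,0,0,0],[0,0.001,0,0,0,0],[0,0.001,0,0,0,0],[0,0.001,0,0,0,0],[0,0.001,0,0,0,0],[0,0,0,0,0,0],[0,0,0,0,0,0],[0,0,0,0,0,0],[0,0,0,0,0,0]]'
```

```text
time_s: 14.52
tcp_pos: [0.4741, 0.1536, 0.0422]
tool_rot: [-179.9, -0.0, 90.0]
contact_force: [-6.3, 2.9, 2.9]
opening: -0.0
grasp_force: 3.2
```

```bash
python3 -m creep '[[0,0.001,0,0,0,0],[0,0.001,0,0,0,0],[0,0.001,0,0,0,0],[0,0.001,0,0,0,0],[0,0,0,0,0,0],[0,0,0,0,0,0],[0,0,0,0,0,0],[0,0,0,0,0,0],[0,0,0,0,0,0],[0,0,0,0,0,0]]'
```

```text
time_s: 15.35
tcp_pos: [0.4758, 0.154, 0.0417]
tool_rot: [-179.7, -0.0, 90.1]
contact_force: [-14.3, 4.2, 6.4]
opening: -0.0001
grasp_force: 7.4
```

It has reached the stop: 14 N and stalled. Draw back, rise and check.

```bash
python3 -m creep '[[0,-0.005,0,0,0,0],[0,-0.01,0,0,0,0],[0,-0.015,0,0,0,0],[0,-0.005,0,0,0,0],[0,0,-0.03,0,0,0],[0,0,-0.04,0,0,0],[0,0,-0.04,0,0,0],[0,0,-0.03,0,0,0],[0.03,0,0,0,0,0],[0.04,0,0,0,0,0]]'; python3 -m creep '[[0.04,0,0,0,0,0],[0.04,0,0,0,0,0],[0.03,0,0,0,0,0],[0,0,0,0,0,0],[0,0,0,0,0,0],[0,0,0,0,0,0],[0,0,0,0,0,0],[0,0,0,0,0,0],[0,0,0,0,0,0],[0,0,0,0,0,0]]';python3 - <<'E'
from plant import read_camera
import cv2
im=read_camera("top")[150:285,205:385]
cv2.imwrite("pics/c7.png",cv2.resize(im[:,:,::-1],None,fx=4.4,fy=4.4,interpolation=cv2.INTER_CUBIC))
E
```

```text
time_s: 16.18
tcp_pos: [0.4462, 0.2218, 0.1855]
tool_rot: [179.7, -0.3, 89.7]
contact_force: [0.9, 0.4, -0.5]
opening: -0.0
grasp_force: 0.0
time_s: 17.02
tcp_pos: [0.4439, 0.3323, 0.1826]
tool_rot: [180.0, -0.0, 89.9]
contact_force: [0.5, -0.3, -0.1]
opening: 0.0003
grasp_force: 0.0
```

View pics/c7.png

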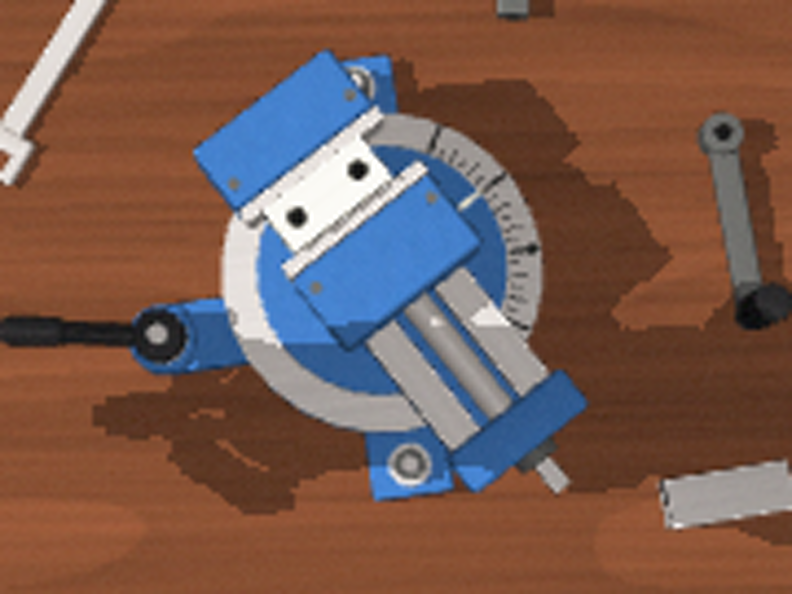

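The lever now points from (157,334) to (20,330), about 88 degrees in the world, which is its stop. The index is still on line30 and the tools nearby have not moved, so I'll hand it in.

```bash
python3 -c "
from plant import close_job
print(close_job())"
```

```text
the job is handed in; nothing more can be done
None
```

The vice stands on the 30-degree line (about 0.515 rad against 0.5236), the clamp lever is pushed round to its stop, the tools in view are where they lay, and the arm is drawn back clear; I handed the job in at about 17 s, but no verdict came back.

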